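Clamp an instrument case in a cam vise under the magnifier

TASK

Lower the die-cast instrument case gently onto the rubber bed of the vise (do not drop it), flat, centred across the bed and square between the two jaws, and let go of it. Then reach in under the magnifier and swing the cam lever until the jaw has taken up the whole gap and the case just meets the sprung backstop, go on about eight degrees so that it is held snugly, stop there and let go of the lever. Do not overtighten it, do not bump the magnifier, and leave the other things on the bench where they are.

Things in the scene. Friction and masses are not known exactly. Their poses are not given: they have to be found in the camera images.
- case_center (a point): centre (25 mm above the underside) of the loose die-cast aluminium instrument case to be clamped: a plain metal box 60 mm (own x) by 90 mm (own y), 50 mm tall, 0.3 to 0.5 kg, standing on the table to the robot's right. Grip it across its 60 mm sides. Either 90 mm end may face the jaw.
- case: the same case; origin at the centre of its underside, z up, 90 mm long along y
- bed: flat rubber bed of the fixed bench vise, 90 (x) by 165 (y) by 8 mm, top 24 mm above the table. Origin on its underside at the loading spot, 16 mm above the table. The vise clamps along the bed's y. A case set with its centre over this origin, 90 mm side along y, has at least 5 mm clear at either end, whatever the start. Case sliding on the bed: 2 to 4 N.
- vise: base of the vise, fixed; axes as the bed's, origin on the table, 34 mm towards +y from the bed's origin. At its -y end stands the backstop, an upright plate parallel to the jaw and as large. Its face is 52 to 65 mm towards -y from the bed's origin: set differently each time and not measured, so the gap must be felt. It is sprung: it gives 1 mm per 4 N, up to 16 mm.
- jaw: cam jaw on the bed's +y side: upright aluminium plate 90 mm wide (x), 22 mm thick, top 69 mm above the table; moves towards -y as the lever turns. Origin on its face, in mid-width, at table level; axes as the bed's. Right clamping force on the case: 8 to 30 N, best about 17 N (0.15 rad of lever past the point where the case meets the backstop); over 45 N spoils the case.
- lever (a joint): cam lever angle, rad: 0 open, growing counter-clockwise from above, stop at 1.65. The jaw advances 28 mm per rad. Turning it freely takes 0.95 N m of friction (8 N at the handle); it stays where left. Once the case meets both plates, each 0.1 rad adds about 11 N of clamping and so about 2.6 N at the handle.
- handle (a point): middle of the upright black round handle at the lever's end, 24 mm in diameter, from 34 to 96 mm above the table; this point is 70 mm above it. The flat lever bar below, 22 mm wide, has its top 44 mm above the table. The handle sweeps on the robot's side of the vise, clear of other things.
- pivot (a point): point on the upright axis of the lever, 70 mm above the table; the handle circles it at 120 mm radius. At lever angle 0 the handle lies in the direction 140 degrees counter-clockwise from the bed's +x, seen from above.
- magnifier: fixed bench magnifier over the lever: clear lens in a black frame, 165 to 179 mm above the table. Origin and axes as the vise's; in them the frame covers x -94 to +36 and y +65 to +275 mm, hanging over the handle's path. Reach the handle from the robot's side with the tool tilted, fingers pointing to the bed's +x and down, about 40 degrees from vertical.
- meter: bystander, to be left alone: multimeter, yellow slab with a dial, 150 x 80 x 35 mm
- driver: bystander, to be left alone: screwdriver 190 mm long, lying
- spool: bystander, to be left alone: flanged solder spool standing on end, diameter 64, 50 mm tall
- flux: bystander, to be left alone: small closed bottle, diameter 44, 110 mm tall
- coil: bystander, to be left alone: flat round black disc (a potted coil), diameter 60, 30 mm tall
- mug: bystander, to be left alone: white mug, diameter 80, 95 mm tall
There are look-alikes about, which are no part of the job. What is shaped like the case but purple or red is not meant.

How it is judged (in metres and radians):
On the way, in this order (a step that is already met when the one before it is completed fails the run):
1. the case stands on the bed between the jaws, roughly square, and is released (x of case_center in the frame of bed between -0.018 and 0.018 m and z of case_center in the frame of bed between 0.029 and 0.038 m and y of case_center in the frame of bed between -0.035 and 0.022 m and angle between case's own z axis and vertical below 0.08 rad and contact force between the fingers and case below 0.3 N and angle between the y axis of case and the y axis of bed, either way round below 0.2 rad and contact force between jaw and case below 5 N), for 0.3 s.
2. the lever has clamped the case (x of case_center in the frame of bed between -0.018 and 0.018 m and z of case_center in the frame of bed between 0.029 and 0.038 m and y of case_center in the frame of bed between -0.035 and 0.022 m and angle between case's own z axis and vertical below 0.08 rad and contact force between the fingers and case below 0.3 N and contact force between jaw and case above 8 N), for 0.1 s.
At the end, for the whole second after the job is handed in: The case stands flat on the bed (tilt under 0.08 rad), within 18 mm of the bed's middle line across the bed and within 0.07 rad of square, clamped between jaw and backstop with 8 to 30 N, at rest; case and lever are released (all of step 2 and angle between the y axis of case and the y axis of bed, either way round below 0.07 rad and contact force between jaw and case below 30 N and linear speed of case below 0.01 m/s and velocity of joint lever between -0.03 and 0.03 rad/s); the robot touches nothing.
It fails at once if the case is overtightened: more than 45 N between jaw and case (contact force between jaw and case above 45 N).
It fails at once if the case is dropped: let go more than 8 mm above the bed (z of case_center in the frame of bed above 0.041 m and contact force between the fingers and case below 0.1 N and linear speed of case above 0.1 m/s).
It fails at once if the magnifier is bumped (over 6 N) (contact force between anything else and magnifier above 6 N).
It fails at once if a bystander is moved by more than 30 mm (distance of any of meter, driver, spool, flux, coil, mug from where it was at the start of the episode above 0.03 m).
It also fails if it takes over 70 s, if anything falls off the work surface, if the arm or the gripper's body presses on something with over 40 N, if the wrist force passes 120 N, or if a joint passes its speed limit or range.

ROBOT

A 6-joint arm with a two-finger parallel gripper is mounted at the origin on the work surface. World frame = base frame: x ahead of the robot, y to its left, z up, the work surface at z = 0. Lengths are in mm, angles in rad, forces in N, time in s.
With the tool pointing down it reaches from about 350 to 875 mm from the base axis. Payload 4.2 kg.
Tool frame: the origin (TCP) lies midway between the tips of the shut fingers; the grasp point (between the pads) lies 19 mm behind it; z points along the fingers, y is the direction in which the jaws open and shut (so a half turn about z gives the same grasp; the last joint's range is limited). The gripper opens to 85 mm and grips with 20 to 120 N. Pads are 22 mm wide; open, the fingers measure 114 mm over their backs; the gripper's body (76 mm by 85 mm) begins 54 mm behind the grasp point. The pads swing forward as they close: fully open they stand 13 mm farther back than shut.
Start: joints at [-0.912, 0.385, 0.008, 0, -1.194, -0.259], TCP at [243.284, -575.684, 231.312] pointing down, gripper open.
Joint ranges: [-3.14, 3.14], [-1.21, 2.06], [-1.07, 1.41], [-3.16, 2.05], [-2.99, -0.16], [-3.1, 3.1]. Speed limits (rad/s): [2.79, 2.79, 3.14, 3.14, 3.14, 3.14].

INTERFACE

Orientations are given as a unit quaternion [x, y, z, w].
In Python, from bench import read_state, get_image, job_done, search_frame, regions_of gives the robot as it stands.
- The arm moves only by the tool servo_tool, never from a script. Its arguments are lists of equal length, an entry for each row: "turn": the turn, a rotation vector about the world's x, y, z in rad, a list of three; "dp": the shift along the world's x, y, z in m, a list of three; "fingers": the finger opening in m, from 0 to 0.0854. In form: {"turn": [[rx, ry, rz], ...], "dp": [[tx, ty, tz], ...], "fingers": [fingers, ...]}. A call has exactly 5 rows; each row shifts and turns the pose as measured when the row begins; what a row does not reach is not made up. A row lasts 1/8 s, in which the tool goes at most 62.5 mm and 10.7 degrees, less where a joint would pass 70% of its speed; a pose out of reach is approached as far as the arm can. A call is refused whole if a number of a shift passes 0.0625 or a number of a turn 0.188, either way. A call with a gripper value outside its range is refused whole. The fingers move at their own pace and stop on an object; the grip force is fixed at half the most. Time passes only in rows, so rows that do not move let the fingers close, or fill a call up. It gives the time, the measured TCP pose, the force and the opening at its end, in the units of the state.
- read_state(): the state, without advancing time (a new reading comes with each control period).
- get_image(name): name is "scene" or "side" or "wrist"; returns a dict with "img" (420x560x3 uint8, red, green, blue), "vfov" (degrees; the focal length in pixels is half the picture's height over the tangent of half this angle, whatever the lens; pixels are square), "cx", "cy" (the principal point, pixels), "world_from_camera" (4x4, takes a point from camera to world coordinates); the wrist camera has in their place "mount" (4x4, takes a point from camera to tool coordinates, whose origin is the TCP and whose axes are the flange's). Camera axes: x right, y down, z forward; pixel columns grow to the right and rows downward; lengths in mm; the calibration is good to about 2 mm. A picture is of the moment at which its call begins: read the wrist's pose just before it. There is no depth.
- job_done(): hands the job in, once; it reports no verdict.
Trained networks look in the newest picture that a camera, given by its name, has taken for a name from the list of things; names that differ only in an ending like _2 or _b are one class to them, and where a whole thing is asked for, a point or a joint stands for the part that bears it (a point fixed in the world has none). Each returns a list of dicts, best first, with "score" (0 to 1); they miss things now and then, are a little off and sometimes report something else, mostly with a low value. They report only what shows in the picture. A call takes as long as a camera call. They do not tell look-alikes from the thing itself.
- search_frame(query, camera): "box" ([left, top, width, height] in pixels, round what is visible of it).
- regions_of(query, camera): "region" (420x560 bool, what is visible of it) and "box" ([left, top, width, height] in pixels, round what is visible of it).
The state is a dict: "clock": time; "joints": joint angles; "joint_vel": joint speeds; "joint_efforts": joint torques, N m; "position": TCP position; "ee_rot": TCP orientation; "contact_force": force on the tool from outside, world axes, zero at the start; "wrist_torque": the same for the moment, N m; "gripper_width": finger opening in mm.
Only numpy, scipy, OpenCV 4.12 (cv2) and the standard library are available. Lean on these libraries where they do the work, as an engineer would, in place of code of your own. Each camera call takes 0.05 s, during which the arm holds its last target. There are 200 camera calls.

## Working session

There is one attempt and no reset: what is moved stays moved. The work goes in short steps, Python scripts to look and compute and a tool call to move; the robot and the scene stay as the last step left them, time stands still between calls to the robot, and variables do not carry over. Pictures are saved under pics/ and viewed, about 8 in all and at most 12, crops included, and the job is handed in when it is done.

Besides the shell and the picture viewer there is one more tool, called after "Emit:" by a JSON object that holds its "method" and its "body". servo_tool: Moves the arm, as the interface text tells. Its arguments: {"type":"object","properties":{"turn":{"type":"array","items":{"type":"array","items":{"type":"number"}}},"dp":{"type":"array","items":{"type":"array","items":{"type":"number"}}},"fingers":{"type":"array","items":{"type":"number"}}},"required":["turn","dp","fingers"]}

```bash
mkdir -p pics; ls
cat > h.py <<'E'
import numpy as np,cv2
from scipy.spatial.transform import Rotation as R
from bench import *
def cam(n):
    s=read_state(); d=get_image(n); f=210/np.tan(np.radians(d['vfov'])/2)
    if n=='wrist':
        T=np.eye(4);T[:3,:3]=R.from_quat(s['ee_rot']).as_matrix();T[:3,3]=s['position'];M=T@d['mount']
    else: M=np.array(d['world_from_camera'])
    return d['img'],f,d['cx'],d['cy'],M
def ray(c,u,v,z):
    _,f,cx,cy,M=c; d=M[:3,:3]@[(u-cx)/f,(v-cy)/f,1]; o=M[:3,3]; return o+d*(z-o[2])/d[2]
def proj(c,P):
    _,f,cx,cy,M=c; p=(np.atleast_2d(P)-M[:3,3])@M[:3,:3]; return np.c_[cx+f*p[:,0]/p[:,2],cy+f*p[:,1]/p[:,2]]
def save(n,img): cv2.imwrite('pics/'+n,cv2.cvtColor(img,cv2.COLOR_RGB2BGR))
E
python3 - <<'E'
from h import *
print(read_state())
for n in ['scene','side','wrist']:
    c=cam(n); save(n+'0.png',c[0]); print(n,c[1:4],c[4].round(3).tolist())
    for q in ['case','bed','jaw','handle','magnifier','vise','meter','driver','spool','flux','coil','mug']:
        print(q,[(np.round(r['box']).tolist(),round(r['score'],2)) for r in search_frame(q,n)])
E
```

```text
pics
{'clock': 0.0, 'joints': array([-9.12420157e-01,  3.85537602e-01,  6.60037053e-03, -5.50713816e-04,
       -1.19397029e+00, -2.58600079e-01]), 'joint_vel': array([ 0.00022758, -0.00085519,  0.00098118, -0.00197178,  0.00063469,
        0.00011164]), 'joint_efforts': array([ 3.56147775e-04, -3.92288733e+01,  1.88400686e+01,  4.18607578e+00,
       -4.62995900e-03, -1.60790353e-05]), 'position': array([ 243.05437289, -575.15726625,  230.21537872]), 'ee_rot': array([-1.98459918e-01,  9.80108403e-01,  1.05985113e-03, -2.37701763e-04]), 'contact_force': array([-0.83900981, -0.42953482, -0.31067353]), 'wrist_torque': array([-0.00892683,  0.0250059 , -0.04168728]), 'gripper_width': 85.25059663819688}
scene (np.float64(379.0197418653867), 280.36068603112346, 209.3939693460016) [[-0.463, 0.698, -0.547, 1123.316], [0.886, 0.356, -0.296, 319.543], [-0.011, -0.622, -0.783, 950.445], [0.0, 0.0, 0.0, 1.0]]
case [([162.0, 148.0, 27.0, 26.0], 0.94), ([221.0, 147.0, 29.0, 25.0], 0.76), ([188.0, 164.0, 35.0, 32.0], 0.62)]
bed [([230.0, 234.0, 47.0, 39.0], 0.83)]
jaw [([267.0, 242.0, 47.0, 40.0], 
[... 1031 characters left out ...]
18.0], 0.67)]
driver [([331.0, 221.0, 13.0, 23.0], 0.53)]
spool [([326.0, 220.0, 16.0, 37.0], 0.6), ([301.0, 182.0, 18.0, 18.0], 0.49)]
flux [([286.0, 159.0, 9.0, 25.0], 0.83), ([301.0, 183.0, 20.0, 17.0], 0.54)]
coil [([201.0, 325.0, 24.0, 26.0], 0.54)]
mug [([121.0, 286.0, 54.0, 51.0], 0.76)]
wrist (np.float64(305.1739605724295), 271.9750128728084, 215.7806459222461) [[-0.388, 0.881, 0.269, 174.783], [0.921, 0.372, 0.113, -604.371], [0.0, 0.292, -0.957, 373.903], [0.0, 0.0, 0.0, 1.0]]
case [([256.0, 328.0, 76.0, 42.0], 0.89), ([440.0, 304.0, 35.0, 31.0], 0.7), ([349.0, 364.0, 14.0, 17.0], 0.56)]
bed []
jaw []
handle []
magnifier []
vise []
meter []
driver []
spool []
flux []
coil []
mug []
```

View pics/scene0.png

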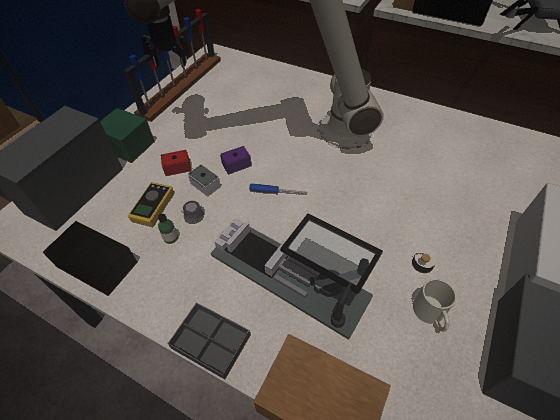

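View pics/side0.png

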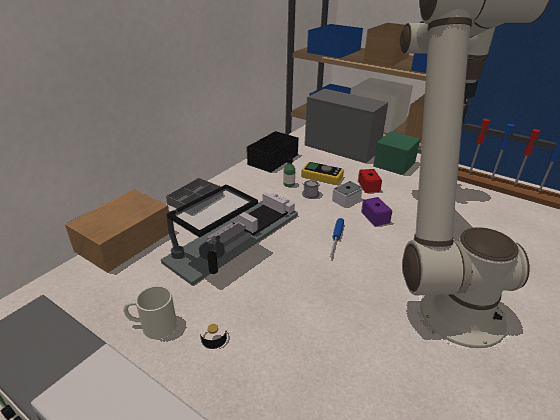

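Run:
```python
from h import *
S=cv2.imread('pics/scene0.png');D=cv2.imread('pics/side0.png');W=cv2.imread('pics/wrist0.png')
z=lambda I,x,y,w,h,k:cv2.resize(I[y:y+h,x:x+w],None,fx=k,fy=k,interpolation=cv2.INTER_CUBIC)
a=np.hstack([z(S,180,155,50,50,6),z(D,325,170,50,50,6)]); b=z(W,180,260,300,150,2)
cv2.imwrite('pics/c1.png',np.vstack([a,b]))
cv2.imwrite('pics/c2.png',np.vstack([z(S,205,205,190,140,4)]))
cv2.imwrite('pics/c3.png',np.vstack([z(D,155,175,150,115,5)]))
```

```text
(no output)
```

View pics/c1.png

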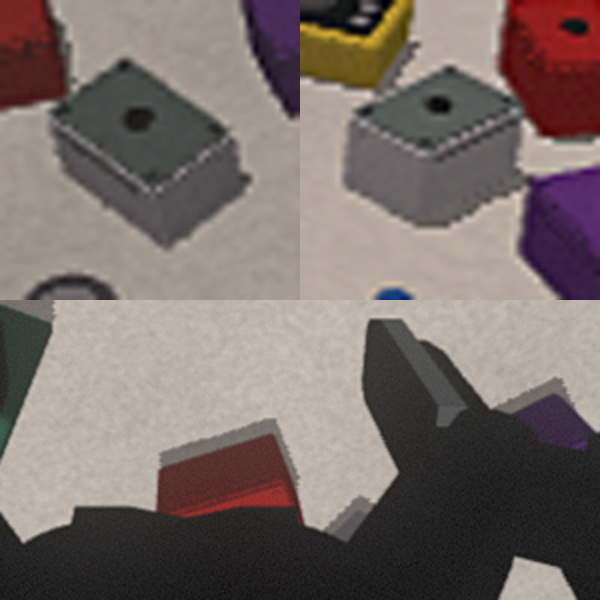

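View pics/c2.png

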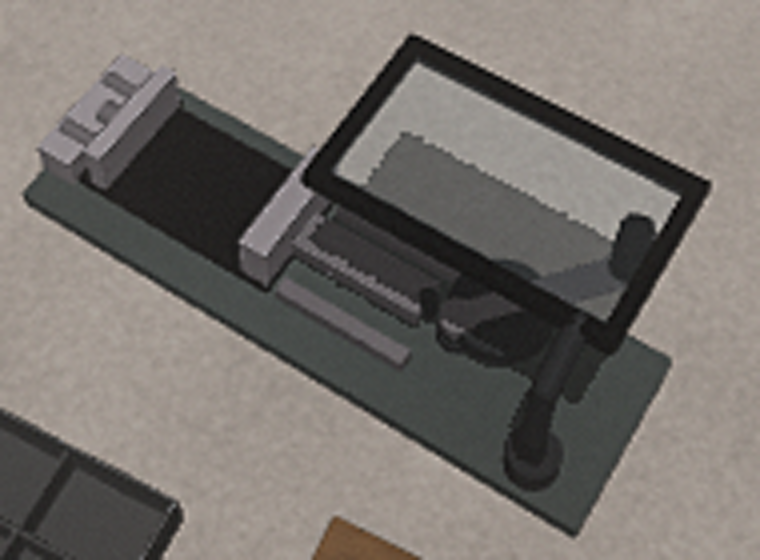

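View pics/c3.png

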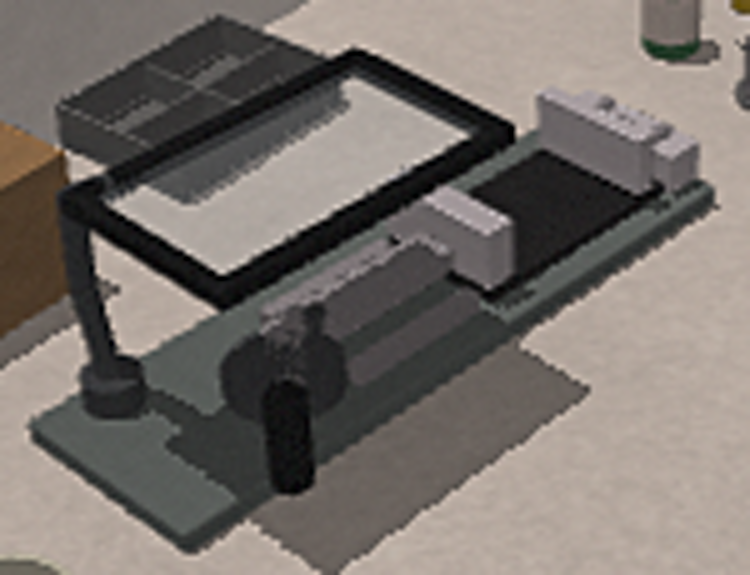

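```bash
cat >> h.py <<'E'
from scipy.optimize import least_squares
class C0: pass
def calib():
    out={}
    for n in ['scene','side']: out[n]=cam(n)
    return out
def Rz(a): c,s=np.cos(a),np.sin(a); return np.array([[c,-s,0],[s,c,0],[0,0,1]])
E
python3 - <<'E'
from h import *
C=calib()
sc=lambda x,y:(205+x/4,205+y/4); sd=lambda x,y:(155+x/5,175+y/5)
# vise: params x,y,yaw, jaw face y, backstop y (vise frame)
obs=[('scene',sc(412,37),(-94,65,179)),('scene',sc(710,183),(-94,275,179)),('scene',sc(305,178),(36,65,179)),
('side',sd(515,128),(-94,65,179)),('side',sd(62,197),(36,275,179)),('side',sd(357,50),(36,65,179)),
('scene',sc(240,240),(45,'j',69)),('side',sd(512,228),(-45,'j',69)),
('scene',sc(176,72),(-45,'b',69)),('scene',sc(88,158),(45,'b',69)),('side',sd(540,92),(45,'b',69)),('side',sd(645,153),(-45,'b',69))]
def f(p,full=False):
    r=[]
    for n,uv,q in obs:
        y={'j':p[3],'b':p[4]}.get(q[1],q[1]); P=Rz(p[2])@[q[0],y,q[2]]+[p[0],p[1],0]
        r+=list(proj(C[n],P)[0]-uv)
    return np.array(r)
s=least_squares(f,[600,50,0,30,-95],loss='soft_l1',x_scale=[100,100,.3,30,30])
print(s.x.round(3),s.fun.reshape(-1,2).round(1).tolist())
p=s.x; bed=Rz(p[2])@[0,-34,0]+[p[0],p[1],0]; print('bed',bed.round(1),'jaw y bed',p[3]+34,'back',p[4]+34)
def tri(z,**k):
    for n,uv in k.items():
        w=ray(C[n],*uv,z); print(n,z,w.round(1),'vise',(Rz(-p[2])@(w-[p[0],p[1],0])).round(1))
tri(96,scene=sc(637,224),side=sd(288,385))
tri(34,scene=sc(500,312),side=sd(283,375))
# case
obs2=[('scene',(180+a/6,155+b/6),q) for a,b,q in [(125,62,(-1,1)),(55,112,(-1,-1)),(155,190,(1,-1)),(235,135,(1,1))]]
obs2+=[('side',(325+a/6,170+b/6),None) for a,b in [(350,112),(450,68),(525,103),(430,157)]] if 0 else []
w=np.array([ray(C['scene'],*o[1],50) for o in obs2]); print(w.round(1).tolist())
v=np.array([ray(C['side'],325+(a-300)/6,170+b/6,50) for a,b in [(352,112),(450,68),(525,103),(430,157)]]); print(v.round(1).tolist())
for q in(w,v): print(q.mean(0).round(1),[round(float(np.linalg.norm(q[i]-q[i-1])),1) for i in range(4)],[np.degrees(np.arctan2(*(q[i]-q[i-1])[[1,0]])).round(1) for i in range(4)])
E
```

```text
[ 6.46153e+02  2.13250e+01 -1.09000e-01  2.10980e+01 -1.01626e+02] [[0.1, -2.2], [1.0, -0.6], [-1.2, -1.9], [-0.2, -0.3], [-2.1, -0.2], [-1.1, -0.8], [-0.0, -0.3], [-0.8, -0.9], [-0.6, -1.3], [1.9, -1.1], [-0.5, 0.3], [-0.9, -2.1]]
bed [642.4 -12.5   0. ] jaw y bed 55.09812200256799 back -67.62556332577815
scene 96 [579.1 269.5  96. ] vise [-93.7 239.3  96. ]
side 96 [582.6 261.8  96. ] vise [-89.4 232.1  96. ]
scene 34 [645.5 207.8  34. ] vise [-21.  185.3  34. ]
side 34 [646.3 203.2  34. ] vise [-19.7 180.8  34. ]
[[448.7, -345.2, 50.0], [498.1, -357.2, 50.0], [520.8, -275.4, 50.0], [467.7, -259.4, 50.0]]
[[518.6, -283.0, 50.0], [496.1, -363.9, 50.0], [441.5, -352.3, 50.0], [458.8, -264.8, 50.0]]
[ 483.8 -309.3   50. ] [87.8, 50.8, 84.9, 55.4] [np.float64(-102.5), np.float64(-13.7), np.float64(74.5), np.float64(163.3)]
[ 478.8 -316.    50. ] [62.5, 83.9, 55.7, 89.2] [np.float64(-16.9), np.float64(-105.6), np.float64(168.0), np.float64(78.9)]
```

Emit:
{"method": "servo_tool", "body": {"turn": [[0, 0, 0.185], [0, 0, 0.185], [0, 0, 0.185], [0, 0, 0.185], [0, 0, 0.185]], "dp": [[0.05, 0.06, 0.01], [0.05, 0.06, 0.01], [0.05, 0.06, 0.01], [0.05, 0.06, 0.01], [0.05, 0.06, 0.01]], "fingers": [0.085, 0.085, 0.085, 0.085, 0.085]}}

```text
clock: 2.68
position: [442.3, -335.4, 270.9]
ee_rot: [-0.62, 0.784, -0.0, -0.001]
contact_force: [-0.3, -0.3, -0.5]
gripper_width: 85.1
```

Emit:
{"method": "servo_tool", "body": {"turn": [[0, 0, 0], [0, 0, 0], [0, 0, 0], [0, 0, 0], [0, 0, 0]], "dp": [[0.028, 0.05, 0], [0.028, 0.05, 0], [0, 0, 0], [0, 0, 0], [0, 0, 0]], "fingers": [0.085, 0.085, 0.085, 0.085, 0.085]}}

```text
clock: 3.3
position: [502.2, -229.5, 272.2]
ee_rot: [-0.623, 0.782, -0.002, 0.0]
contact_force: [0.8, -0.8, -0.3]
gripper_width: 85.3
```

Run:
```python
from h import *
print(read_state()['position'],read_state()['clock'])
c=cam('wrist'); save('w1.png',c[0]); print(c[4].round(3).tolist()); np.save('w1.npy',np.array([c[1],c[2],c[3],*c[4].ravel()]))
r=regions_of('case','wrist'); print([(np.round(q['box']).tolist(),round(q['score'],2)) for q in r])
```

```text
[ 502.15040531 -229.52243411  272.17273934] 3.3
[[-0.974, 0.214, 0.068, 485.241], [0.225, 0.933, 0.282, -301.523], [-0.002, 0.29, -0.957, 414.89], [0.0, 0.0, 0.0, 1.0]]
[([238.0, 0.0, 68.0, 30.0], 0.9), ([341.0, 80.0, 96.0, 82.0], 0.83), ([246.0, 68.0, 57.0, 83.0], 0.73)]
```

View pics/w1.png

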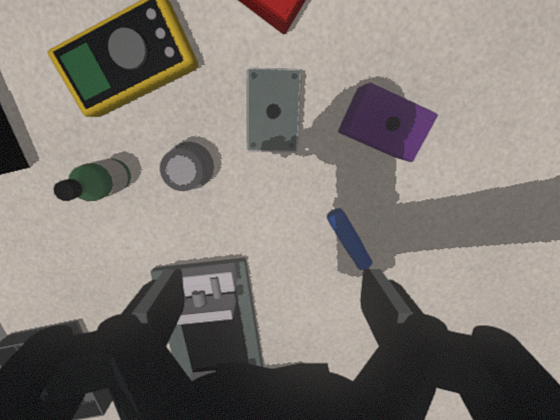

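Run:
```python
from h import *
a=np.load('w1.npy'); c=(0,a[0],a[1],a[2],a[3:].reshape(4,4))
q=np.array([ray(c,u,v,50) for u,v in [(248,69),(304,70),(302,150.5),(247,150.5)]])
print(q.round(1).tolist(),q.mean(0).round(1),[round(float(np.linalg.norm(q[i]-q[i-1])),1) for i in range(4)],[np.degrees(np.arctan2(*(q[i]-q[i-1])[[1,0]])).round(1) for i in range(4)])
print('backstop face top',[ray(c,u,v,69).round(1) for u,v in [(182,324),(233,319)]],'base edge',[ray(c,u,v,16).round(1) for u,v in [(246,258),(262,362)]])
```

```text
[[498.9, -362.7, 50.0], [439.6, -348.0, 50.0], [458.7, -263.9, 50.0], [521.6, -278.4, 50.0]] [ 479.7 -313.3   50. ] [87.3, 61.1, 86.2, 64.5] [np.float64(-105.1), np.float64(166.1), np.float64(77.2), np.float64(-13.0)]
backstop face top [array([659.9, -79.9,  69. ]), array([591.8, -72.2,  69. ])] base edge [array([ 563.7, -130.8,   16. ]), array([583.9,  50.6,  16. ])]
```

Emit:
{"method": "servo_tool", "body": {"turn": [[0, 0, 0], [0, 0, 0], [0, 0, 0], [0, 0, 0], [0, 0, 0]], "dp": [[-0.011, -0.042, 0], [-0.011, -0.042, -0.03], [0, 0, -0.06], [0, 0, -0.05], [0, 0, 0]], "fingers": [0.085, 0.085, 0.085, 0.085, 0.085]}}

```text
clock: 4.03
position: [476.9, -321.5, 130.8]
ee_rot: [-0.62, 0.785, -0.004, 0.001]
contact_force: [0.4, -0.3, 1.3]
gripper_width: 85.0
```

Emit:
{"method": "servo_tool", "body": {"turn": [[0, 0, 0], [0, 0, 0], [0, 0, 0], [0, 0, 0], [0, 0, 0]], "dp": [[0.003, 0.008, -0.03], [0, 0, -0.04], [0, 0, -0.03], [0, 0, -0.01], [0, 0, 0]], "fingers": [0.085, 0.085, 0.085, 0.085, 0.085]}}

```text
clock: 4.65
position: [488.4, -319.4, 30.8]
ee_rot: [-0.62, 0.785, -0.015, 0.006]
contact_force: [-0.3, -0.6, 0.7]
gripper_width: 84.8
```

Emit:
{"method": "servo_tool", "body": {"turn": [[0.016, 0.028, 0], [0, 0, 0], [0, 0, 0], [0, 0, 0], [0, 0, 0]], "dp": [[-0.008, 0.006, 0], [0, 0, -0.011], [0, 0, -0.011], [0, 0, 0], [0, 0, 0]], "fingers": [0.085, 0.085, 0.085, 0.085, 0.085]}}

```text
clock: 5.28
position: [482.3, -314.0, 11.3]
ee_rot: [-0.62, 0.785, -0.002, 0.001]
contact_force: [-0.1, -0.4, 0.3]
gripper_width: 85.2
```

Emit:
{"method": "servo_tool", "body": {"turn": [[0, 0, 0], [0, 0, 0], [0, 0, 0], [0, 0, 0], [0, 0, 0]], "dp": [[-0.001, 0, -0.003], [0, 0, 0], [0, 0, 0], [0, 0, 0], [0, 0, 0]], "fingers": [0.085, 0.05, 0.05, 0.05, 0.05]}}

```text
clock: 5.9
position: [482.3, -314.3, 8.9]
ee_rot: [-0.62, 0.784, -0.003, 0.002]
contact_force: [0.2, 0.5, -0.4]
gripper_width: 59.4
```

Emit:
{"method": "servo_tool", "body": {"turn": [[0, 0, 0], [0, 0, 0], [0, 0, 0], [0, 0, 0], [0, 0, 0]], "dp": [[0, 0, 0.01], [0, 0, 0.03], [0, 0, 0.04], [0, 0, 0.03], [0, 0, 0.01]], "fingers": [0.05, 0.05, 0.05, 0.05, 0.05]}}

```text
clock: 6.52
position: [475.5, -311.4, 127.7]
ee_rot: [-0.619, 0.785, 0.005, -0.001]
contact_force: [-0.1, -0.4, -4.5]
gripper_width: 59.4
```

Emit:
{"method": "servo_tool", "body": {"turn": [[0, 0, 0.03], [0, 0, 0.03], [0, 0, 0.03], [0, 0, 0.03], [0, 0, 0]], "dp": [[0.032, 0.058, 0], [0.032, 0.058, 0], [0.032, 0.058, 0], [0.032, 0.058, 0], [0.02, 0.03, 0]], "fingers": [0.05, 0.05, 0.05, 0.05, 0.05]}}

```text
clock: 7.15
position: [613.1, -56.5, 122.1]
ee_rot: [-0.663, 0.749, 0.009, -0.005]
contact_force: [-0.5, -0.7, -3.9]
gripper_width: 59.3
```

Emit:
{"method": "servo_tool", "body": {"turn": [[-0.007, -0.019, 0.01], [0, 0, 0], [0, 0, 0], [0, 0, 0], [0, 0, 0]], "dp": [[0.022, 0.03, 0.005], [0, 0, 0], [0, 0, 0], [0, 0, 0], [0, 0, 0]], "fingers": [0.05, 0.05, 0.05, 0.05, 0.05]}}

```text
clock: 7.78
position: [631.2, -24.3, 119.9]
ee_rot: [-0.667, 0.745, 0.005, -0.006]
contact_force: [-0.6, -0.1, -4.9]
gripper_width: 59.2
```

Run:
```python
from h import *
s=read_state(); print(s['position'],s['ee_rot'],s['clock'])
c=cam('wrist'); save('w2.png',c[0]); np.save('w2.npy',np.array([c[1],c[2],c[3],*c[4].ravel()]))
```

```text
[631.24994804 -24.29133601 119.8756624 ] [-0.66657695  0.74539562  0.00499676 -0.00596377] 7.775
```

View pics/w2.png

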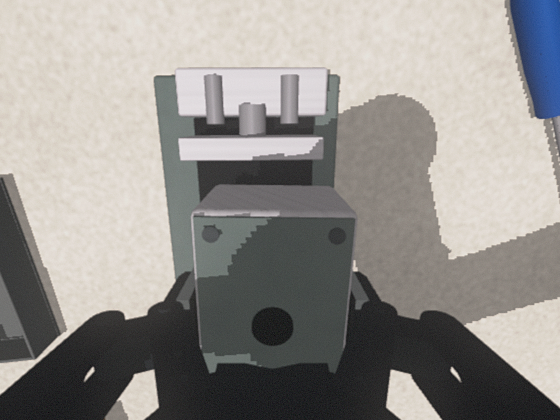

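Run:
```python
from h import *
a=np.load('w2.npy'); c=(0,a[0],a[1],a[2],a[3:].reshape(4,4))
B=np.array([642.4,-12.5,0]);y=-.109
g=lambda w:(Rz(-y)@(w-B)).round(1)
for n,uv,z in [('faceL',(180,160.5),69),('faceR',(323,157.5),69),('rearL',(179,138),69),('rearR',(323,138),69),('baseL',(155,76),14),('baseR',(339,76),14),('caseL',(193,217),161),('caseR',(354,214),161)]:
    w=ray(c,*uv,z); print(n,w.round(1),g(w))
```

```text
faceL [681.9 -82.   69. ] [ 46.9 -64.8  69. ]
faceR [592.7 -73.6  69. ] [-42.8 -66.2  69. ]
rearL [679.8 -95.5  69. ] [ 46.2 -78.4  69. ]
rearR [591.9 -85.5  69. ] [-42.2 -78.1  69. ]
baseL [ 704.  -140.8   14. ] [  75.2 -120.8   14. ]
baseR [ 567.6 -125.7   14. ] [ -62.  -120.6   14. ]
caseL [654.4 -70.  161. ] [ 18.2 -55.8 161. ]
caseR [598.7 -64.5 161. ] [-37.8 -56.5 161. ]
```

Emit:
{"method": "servo_tool", "body": {"turn": [[0, -0.016, 0], [0, 0, 0], [0, 0, 0], [0, 0, 0], [0, 0, 0]], "dp": [[0.013, 0.01, 0], [0, 0, 0], [0, 0, -0.02], [0, 0, -0.015], [0, 0, 0]], "fingers": [0.05, 0.05, 0.05, 0.05, 0.05]}}

```text
clock: 8.45
position: [645.8, -14.1, 84.8]
ee_rot: [-0.666, 0.746, -0.001, 0.001]
contact_force: [-0.7, 0.8, -4.5]
gripper_width: 59.4
```

Emit:
{"method": "servo_tool", "body": {"turn": [[0, 0, 0], [0, 0, 0], [0, 0, 0], [0, 0, 0], [0, 0, 0]], "dp": [[-0.001, 0, -0.015], [0, 0, -0.015], [0, 0, -0.01], [0, 0, -0.004], [0, 0, 0]], "fingers": [0.05, 0.05, 0.05, 0.05, 0.05]}}

```text
clock: 9.07
position: [645.4, -14.2, 38.5]
ee_rot: [-0.666, 0.746, -0.002, 0.002]
contact_force: [0.3, 0.5, -5.2]
gripper_width: 59.3
```

Emit:
{"method": "servo_tool", "body": {"turn": [[0, 0, 0], [0, 0, 0], [0, 0, 0], [0, 0, 0], [0, 0, 0]], "dp": [[-0.001, 0, -0.002], [0, 0, -0.002], [0, 0, -0.0015], [0, 0, -0.001], [0, 0, 0]], "fingers": [0.05, 0.05, 0.05, 0.05, 0.05]}}

```text
clock: 9.7
position: [645.5, -14.0, 33.2]
ee_rot: [-0.667, 0.745, -0.003, 0.003]
contact_force: [-0.2, 0.2, -5.3]
gripper_width: 59.0
```

Emit:
{"method": "servo_tool", "body": {"turn": [[0, 0, 0], [0, 0, 0], [0, 0, 0], [0, 0, 0], [0, 0, 0]], "dp": [[0, 0, -0.001], [0, 0, -0.001], [0, 0, -0.0005], [0, 0, 0], [0, 0, 0]], "fingers": [0.05, 0.05, 0.05, 0.05, 0.05]}}

```text
clock: 10.32
position: [645.6, -14.0, 33.0]
ee_rot: [-0.667, 0.745, -0.003, 0.003]
contact_force: [-1.4, 0.2, -0.4]
gripper_width: 59.6
```

Emit:
{"method": "servo_tool", "body": {"turn": [[0, 0, 0], [0, 0, 0], [0, 0, 0], [0, 0, 0], [0, 0, 0]], "dp": [[0, 0, -0.0005], [0, 0, 0], [0, 0, 0], [0, 0, 0], [0, 0, 0]], "fingers": [0.065, 0.075, 0.085, 0.085, 0.085]}}

```text
clock: 10.95
position: [648.7, -13.8, 33.7]
ee_rot: [-0.667, 0.745, -0.005, 0.006]
contact_force: [0.5, -0.4, -0.2]
gripper_width: 84.7
```

Emit:
{"method": "servo_tool", "body": {"turn": [[0, 0, 0], [0, 0, 0], [0, 0, 0], [0, 0, 0], [0, 0, 0]], "dp": [[0, 0, 0.01], [0, 0, 0.03], [0, 0, 0.05], [-0.02, 0, 0.05], [-0.03, 0, 0.04]], "fingers": [0.085, 0.085, 0.085, 0.085, 0.085]}}

```text
clock: 11.58
position: [596.6, -14.4, 216.9]
ee_rot: [-0.667, 0.745, -0.004, 0.003]
contact_force: [0.9, -0.0, 0.1]
gripper_width: 85.0
```

Run:
```python
from h import *
s=read_state(); print(s['joints'].round(3),s['position'],s['clock'])
z=lambda I,x,y,w,h,k:cv2.resize(I[y:y+h,x:x+w],None,fx=k,fy=k,interpolation=cv2.INTER_CUBIC)
a=cam('scene');b=cam('side')
save('p2.png',np.vstack([z(a[0],205,195,185,70+75,4)[:300] if 0 else z(a[0],205,200,190,140,3),z(b[0],150,180,190,80,3)]))
for n in('scene','side'):
    print(n,[(np.round(r['box']).tolist(),round(r['score'],2)) for r in search_frame('handle',n)])
```

```text
[ 0.249  0.342 -0.096  0.005 -1.124 -0.362] [596.56972594 -14.43893041 216.8764392 ] 11.575
scene [([314.0, 274.0, 27.0, 22.0], 0.82), ([254.0, 182.0, 46.0, 11.0], 0.28), ([414.0, 252.0, 20.0, 24.0], 0.25)]
side [([198.0, 241.0, 25.0, 30.0], 0.87)]
```

View pics/p2.png

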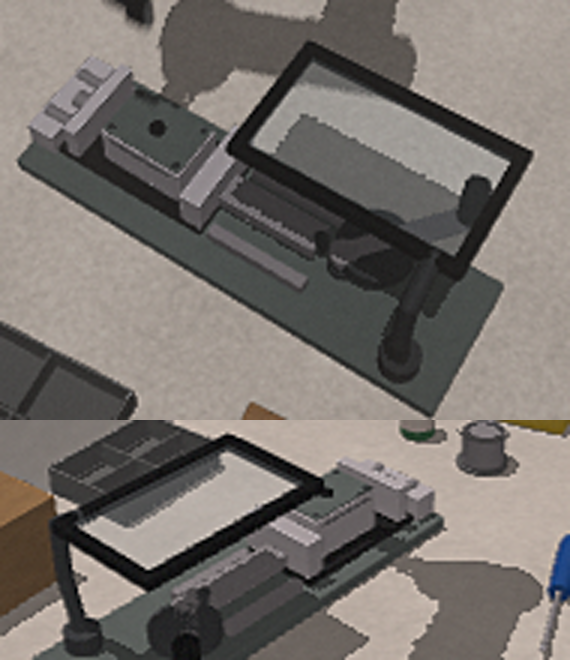

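```bash
cat >> h.py <<'E'
def goal(al,tilt,P):
    al,tilt=np.radians(al),np.radians(tilt)
    z=np.array([np.sin(tilt)*np.cos(al),np.sin(tilt)*np.sin(al),-np.cos(tilt)]); y=np.array([np.sin(al),-np.cos(al),0]); x=np.cross(y,z)
    s=read_state(); R0=R.from_quat(s['ee_rot']); R1=R.from_matrix(np.c_[x,y,z])
    print('clock',s['clock'],'j',s['joints'].round(2),'F',s['contact_force'].round(1),'w',round(s['gripper_width'],1))
    print('pos',s['position'].round(1),'dp',(np.array(P)-s['position']).round(1),'turn',(R1*R0.inv()).as_rotvec().round(3))
    return R1
E
python3 -c "
from h import *
goal(-15,45,(512,283,146))"
```

```text
clock 11.775 j [ 0.25  0.34 -0.1   0.   -1.12 -0.36] F [ 0.1 -0.8 -0.9] w 85.2
pos [596.4 -14.3 216.2] dp [-84.4 297.3 -70.2] turn [-0.709 -0.471  1.336]
```

Emit:
{"method": "servo_tool", "body": {"turn": [[-0.079, -0.052, 0.148], [-0.079, -0.052, 0.148], [-0.079, -0.052, 0.148], [-0.079, -0.052, 0.148], [-0.079, -0.052, 0.148]], "dp": [[-0.04, 0.01, 0], [-0.04, 0.02, 0], [-0.03, 0.03, 0], [0, 0.04, 0], [0, 0.04, 0]], "fingers": [0.085, 0.085, 0.085, 0.085, 0.085]}}

```text
clock: 12.4
position: [485.0, 127.1, 210.6]
ee_rot: [0.874, -0.425, 0.234, 0.033]
contact_force: [1.8, -0.0, 1.0]
gripper_width: 84.9
```

```bash
python3 -c "
from h import *
goal(-15,45,(512,283,146))"
```

```text
clock 12.4 j [ 0.79  0.09 -0.76  0.71 -0.76 -0.66] F [ 1.8 -0.   1. ] w 84.9
pos [485.  127.1 210.6] dp [ 27.  155.9 -64.6] turn [-0.298 -0.205  0.58 ]
```

Emit:
{"method": "servo_tool", "body": {"turn": [[-0.075, -0.05, 0.145], [-0.075, -0.05, 0.145], [-0.075, -0.05, 0.145], [-0.06, -0.04, 0.12], [0, 0, 0]], "dp": [[0, 0.035, -0.01], [0, 0.035, -0.01], [0, 0.035, -0.015], [0, 0.03, -0.015], [0, 0.01, -0.01]], "fingers": [0.085, 0.085, 0.085, 0.085, 0.085]}}

```text
clock: 13.02
position: [481.8, 279.9, 143.1]
ee_rot: [0.919, -0.119, 0.372, 0.053]
contact_force: [-0.2, -1.9, 0.2]
gripper_width: 85.0
```

```bash
python3 -c "
from h import *
goal(-15,45,(512,283,146))
c=cam('wrist'); save('w3.png',c[0]); np.save('w3.npy',np.array([c[1],c[2],c[3],*c[4].ravel()]))
for P in [(581,265,96),(581,265,44)]: print(proj(c,P))
print([(np.round(r['box']).tolist(),round(r['score'],2)) for r in search_frame('handle','wrist')])
"
```

```text
clock 13.025 j [ 0.83  0.27 -0.97  1.68 -0.68 -1.08] F [-0.2 -1.9  0.2] w 85.0
pos [481.8 279.9 143.1] dp [30.2  3.1  2.9] turn [ 0.005 -0.017 -0.001]
[[257.70070706 168.86661552]]
[[259.4701766  201.12448889]]
[([236.0, 114.0, 95.0, 105.0], 0.94)]
```

View pics/w3.png

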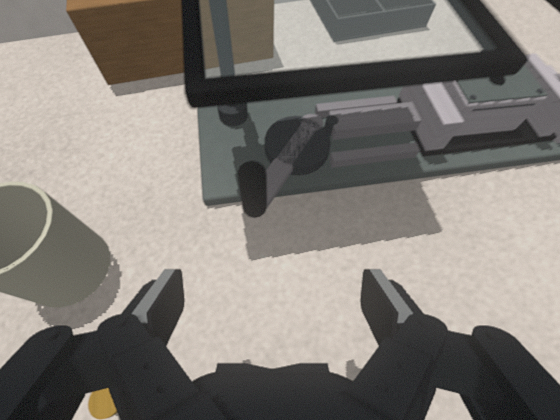

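Emit:
{"method": "servo_tool", "body": {"turn": [[0.005, -0.017, 0.085], [0, 0, 0.085], [0, 0, 0], [0, 0, 0], [0, 0, 0]], "dp": [[0.01, -0.003, 0], [0.015, -0.003, 0], [0.015, -0.002, -0.015], [0.015, 0, -0.015], [0, 0, 0]], "fingers": [0.07, 0.07, 0.065, 0.065, 0.065]}}

```text
clock: 13.75
position: [537.7, 287.9, 132.8]
ee_rot: [0.925, -0.052, 0.374, 0.031]
contact_force: [-0.8, 0.8, -0.4]
gripper_width: 65.1
```

```bash
python3 -c "
from h import *
goal(-5,45,(594.5,267,61.5))
a=np.load('w3.npy'); c=(0,a[0],a[1],a[2],a[3:].reshape(4,4))
print(proj(c,[(664,181,44),(581,268,96),(581,268,34)]),ray(c,252,168,96),ray(c,257,207,34),ray(c,297,145,40))
"
```

```text
clock 13.75 j [ 0.6   0.32 -0.91  2.05 -0.56 -1.1 ] F [-0.8  0.8 -0.4] w 65.1
pos [537.7 287.9 132.8] dp [ 56.8 -20.9 -71.3] turn [ 0.017 -0.018  0.033]
[[314.97238659 121.64295863]
 [254.06928445 169.6398731 ]
 [256.78662932 206.86718003]] [582.98465713 269.23665868  96.        ] [580.80196351 267.83242847  34.        ] [640.55370009 208.75590532  40.        ]
```

```bash
cat > kin.py <<'E'
from h import *
rot=lambda ax,a:R.from_euler(ax,a)
def fk(j,k):
    D,e,a1,h,L2,L3,o3=k
    A=rot('z',j[0]); b=j[1]-j[2]; B=A*rot('y',b)
    W=A.apply([a1+L2*np.sin(j[1]),e,h+L2*np.cos(j[1])])+B.apply([L3,0,o3])
    O=B*rot('x',-j[3])*rot('y',-j[4])
    O=O*R.from_matrix(np.c_[[0,-1,0],[0,0,-1],[1,0,0]])*rot('z',j[5])
    return W+D*O.as_matrix()[:,2],O
E
python3 - <<'E'
from kin import *
q=np.array
dat=[([-.91242,.385538,.0066,-.00055,-1.19397,-.2586],[243.05,-575.16,230.2],[-.19846,.98011,.001,0]),
([.25,.342,-.096,.005,-1.124,-.362],[596.6,-14.4,216.9],[-.667,.745,-.004,.003]),
([.79,.09,-.76,.71,-.76,-.66],[485,127.1,210.6],[.874,-.425,.234,.033]),
([.83,.27,-.97,1.68,-.68,-1.08],[481.8,279.9,143.1],[.919,-.119,.372,.053])]
s=read_state(); dat.append((s['joints'],s['position'],s['ee_rot']))
for sg in (1,):
    f=lambda k:np.concatenate([fk(j,k)[0]-p for j,p,_ in dat])
    r=least_squares(f,[200,-160,0,300,400,400,0],x_scale=100)
    print(r.x.round(1),r.fun.reshape(-1,3).round(1).tolist())
    for j,p,o in dat: print(np.degrees((fk(j,r.x)[1].inv()*R.from_quat(o)).as_rotvec()).round(1))
np.save('k.npy',r.x)
E
```

```text
[  12.  -158.1  233.5 -485.   691.9   72.2  111.8] [[0.3, 2.2, -8.8], [3.0, 4.3, 8.6], [-67.4, 62.1, 2.4], [12.3, 15.0, -1.8], [39.9, -91.1, -0.5]]
[ 0.  -0.  29.6]
[ 0.  -0.  41.5]
[-0.1  0.1 75.6]
[  0.4  -0.2 123.7]
[  0.    0.  126.2]
```

```bash
python3 - <<'E'
s=open('kin.py').read()
s=s.replace("D,e,a1,h,L2,L3,o3=k","D,e,a1,h,L2,L3,o3,e2,g=k").replace("rot('z',j[5])","rot('z',-j[5])").replace("    O=B*rot('x',-j[3])*","    W=W+(B*rot('x',-j[3])).apply([0,e2,g])\n    O=B*rot('x',-j[3])*")
open('kin.py','w').write(s)
E
python3 - <<'E'
from kin import *
dat=[([-.91242,.385538,.0066,-.00055,-1.19397,-.2586],[243.05,-575.16,230.2],[-.19846,.98011,.001,0]),
([.25,.342,-.096,.005,-1.124,-.362],[596.6,-14.4,216.9],[-.667,.745,-.004,.003]),
([.79,.09,-.76,.71,-.76,-.66],[485,127.1,210.6],[.874,-.425,.234,.033]),
([.83,.27,-.97,1.68,-.68,-1.08],[481.8,279.9,143.1],[.919,-.119,.372,.053])]
s=read_state(); dat.append((s['joints'],s['position'],s['ee_rot']))
f=lambda k:np.concatenate([np.concatenate([fk(j,k)[0]-p for j,p,_ in dat]),(np.array(k)-[250,0,0,350,450,450,0,-158,0])*.005])
for x0 in ([200,0,0,300,400,400,0,-160,0],[250,-80,0,400,450,400,0,-80,0]):
    r=least_squares(f,x0,x_scale=100); print(r.x.round(1),r.fun[:15].reshape(-1,3).round(1).tolist())
for j,p,o in dat: print(np.degrees((fk(j,r.x)[1].inv()*R.from_quat(o)).as_rotvec()).round(1))
np.save('k.npy',r.x)
E
```

```text
[ 285.     1.1   -4.   156.2  563.2  428.6    4.  -161.3   -8. ] [[-0.2, -0.5, 0.4], [-0.3, -0.1, 0.1], [-0.6, 0.3, -1.0], [0.9, -0.2, 0.9], [-0.5, 0.4, -0.3]]
[ 285.     1.1   -4.   156.2  563.2  428.6    4.  -161.3   -8. ] [[-0.2, -0.5, 0.4], [-0.3, -0.1, 0.1], [-0.6, 0.3, -1.0], [0.9, -0.2, 0.9], [-0.5, 0.4, -0.3]]
[ 0. -0.  0.]
[ 0. -0.  0.]
[ 0.   0.1 -0.1]
[ 0.  -0.4 -0.1]
[ 0. -0. -0.]
```

```bash
cat > ik.py <<'E'
from kin import *
k=np.load('k.npy')
lo=np.array([-3.14,-1.21,-1.07,-3.16,-2.99,-3.1]);hi=np.array([3.14,2.06,1.41,2.05,-.16,3.1])
def target(al,tilt,sgn=-1):
    al,tilt=np.radians(al),np.radians(tilt)
    z=np.array([np.sin(tilt)*np.cos(al),np.sin(tilt)*np.sin(al),-np.cos(tilt)]); y=sgn*np.array([-np.sin(al),np.cos(al),0]); return R.from_matrix(np.c_[np.cross(y,z),y,z])
def ik(P,Rt,seeds):
    out=[]
    for s in seeds:
        def f(j):
            p,O=fk(j,k); return np.r_[(p-P)/100,(O.inv()*Rt).as_rotvec()]
        r=least_squares(f,np.clip(s,lo+.01,hi-.01),bounds=(lo+.03,hi-.03))
        if r.cost<1e-6: 
            m=np.minimum(r.x-lo,hi-r.x)
            if not any(np.abs(r.x-o[0]).max()<.05 for o in out): out.append((r.x,m.min()))
    return out
E
cat > t.py <<'E'
from ik import *
rng=np.random.default_rng(0); cur=read_state()['joints']
seeds=[cur]+[rng.uniform([0,-.3,-1,-3,-2,-3],[1.2,1.2,.5,2,-.3,3]) for _ in range(10)]
piv=np.array([664,181.4])
for sgn in(-1,1):
  for tilt in(30,40):
    for th,al in [(0,-25),(0,-10),(0,5),(.6,-10),(.6,10),(1.2,-10),(1.2,10)]:
        a=np.radians(133.8)+th; H=np.r_[piv+120*np.array([np.cos(a),np.sin(a)]),75]
        Rt=target(al,tilt,sgn); P=H+19*Rt.as_matrix()[:,2]
        o=sorted(ik(P,Rt,seeds),key=lambda q:-q[1])[:2]
        print(sgn,tilt,th,al,[(q.round(2).tolist(),round(m,2)) for q,m in o])
E
timeout 500 python3 t.py
```

```text
Traceback (most recent call last):
  File "t.py", line 10, in <module>
    o=sorted(ik(P,Rt,seeds),key=lambda q:-q[1])[:2]
             ~~^^^^^^^^^^^^
  File "ik.py", line 12, in ik
    r=least_squares(f,np.clip(s,lo+.01,hi-.01),bounds=(lo+.03,hi-.03))
ValueError: Initial guess is outside of provided bounds
```

```bash
sed -i 's/lo+.01,hi-.01/lo+.04,hi-.04/' ik.py; timeout 500 python3 t.py
```

```text
-1 30 0 -25 [([0.69, 0.49, -0.72, 1.36, -0.48, -0.83], np.float64(0.32))]
-1 30 0 -10 [([0.5, 0.46, -0.79, 1.87, -0.33, -0.92], np.float64(0.17))]
-1 30 0 5 []
-1 30 0.6 -10 []
-1 30 0.6 10 []
-1 30 1.2 -10 []
-1 30 1.2 10 []
-1 40 0 -25 [([0.64, 0.51, -0.79, 1.72, -0.61, -1.15], np.float64(0.28))]
-1 40 0 -10 []
-1 40 0 5 []
-1 40 0.6 -10 []
-1 40 0.6 10 []
-1 40 1.2 -10 []
-1 40 1.2 10 []
1 30 0 -25 [([0.69, 0.49, -0.72, 1.36, -0.48, 2.32], np.float64(0.32))]
1 30 0 -10 [([0.5, 0.46, -0.79, 1.87, -0.33, 2.22], np.float64(0.17))]
1 30 0 5 []
1 30 0.6 -10 []
1 30 0.6 10 []
1 30 1.2 -10 []
1 30 1.2 10 []
1 40 0 -25 [([0.64, 0.51, -0.79, 1.72, -0.61, 2.0], np.float64(0.28))]
1 40 0 -10 []
1 40 0 5 []
1 40 0.6 -10 []
1 40 0.6 10 []
1 40 1.2 -10 []
1 40 1.2 10 []
```

```bash
cat > t2.py <<'E'
from ik import *
rng=np.random.default_rng(1)
seeds=[rng.uniform([-.6,-.3,-1,-3.1,-2.5,-1],[1.2,1.2,.8,2,-.2,1]) for _ in range(14)]
piv=np.array([664,181.4]); L,Hh=lo+.04,hi-.04
for th in (0,.6,1.2):
  for tilt in(25,35,45):
    for al in(-60,-45,-30,-15,0,15,30,45):
        a=np.radians(133.8)+th; H=np.r_[piv+120*np.array([np.cos(a),np.sin(a)]),75]
        z=target(al,tilt).as_matrix()[:,2]; P=H+19*z; out=[]
        for s in seeds:
            def f(j):
                p,O=fk(np.r_[j,0],k); return np.r_[(p-P)/100,O.as_matrix()[:,2]-z]
            r=least_squares(f,np.clip(s[:5],L[:5]+.01,Hh[:5]-.01),bounds=(L[:5],Hh[:5]),max_nfev=40)
            if r.cost<1e-6 and not any(abs(r.x-o).max()<.05 for o in out): out.append(r.x)
        if out: print(th,tilt,al,[o.round(2).tolist() for o in out])
E
timeout 550 python3 t2.py
```

```text
0 25 -60 [[0.83, 0.6, -0.38, 0.58, -0.82]]
0 25 -45 [[0.81, 0.55, -0.5, 0.75, -0.67]]
0 25 -30 [[0.76, 0.51, -0.62, 0.97, -0.51]]
0 25 -15 [[0.65, 0.47, -0.72, 1.31, -0.35]]
0 25 45 [[0.65, 0.47, -0.37, -0.19, -0.3]]
0 35 -60 [[0.86, 0.63, -0.43, 0.76, -0.9]]
0 35 -45 [[0.82, 0.57, -0.59, 1.03, -0.73]]
0 35 -30 [[0.71, 0.51, -0.73, 1.42, -0.58]]
0 35 -15 [[0.52, 0.47, -0.8, 1.93, -0.45]]
0 35 45 [[0.59, 0.46, -0.33, -0.57, -0.21]]
0 45 -60 [[0.89, 0.67, -0.46, 0.89, -1.01]]
0 45 -45 [[0.83, 0.6, -0.64, 1.22, -0.85]]
0 45 -30 [[0.7, 0.54, -0.78, 1.66, -0.73]]
0 45 15 [[0.15, 0.48, -0.61, -2.87, -0.3]]
0 45 45 [[0.39, 0.46, -0.27, -1.24, -0.29]]
0.6 25 -60 [[0.78, 0.51, -0.56, 0.66, -0.73]]
0.6 25 -45 [[0.75, 0.47, -0.68, 0.88, -0.58]]
0.6 25 -30 [[0.65, 0.43, -0.8, 1.2, -0.43]]
0.6 25 -15 [[0.47, 0.39, -0.88, 1.68, -0.29]]
0.6 25 45 [[0.58, 0.41, -0.45, -0.3, -0.3]]
0.6 35 -60 [[0.82, 0.54, -0.62, 0.85, -0.82]]
0.6 35 -45 [[0.75, 0.49, -0.77, 1.19, -0.67]]
0.6 35 -30 [[0.58, 0.44, -0.88, 1.65, -0.54]]
0.6 35 45 [[0.47, 0.4, -0.39, -0.75, -0.26]]
0.6 45 -60 [[0.85, 0.59, -0.65, 0.99, -0.93]]
0.6 45 -45 [[0.76, 0.53, -0.81, 1.37, -0.81]]
0.6 45 -30 [[0.58, 0.47, -0.92, 1.86, -0.72]]
0.6 45 15 [[0.04, 0.41, -0.63, -2.58, -0.29]]
0.6 45 45 [[0.24, 0.41, -0.36, -1.34, -0.39]]
1.2 25 -60 [[0.66, 0.47, -0.66, 0.76, -0.65]]
1.2 25 -45 [[0.6, 0.43, -0.78, 1.03, -0.5]]
1.2 25 -30 [[0.45, 0.39, -0.88, 1.45, -0.36]]
1.2 25 -15 [[0.22, 0.37, -0.91, 2.01, -0.22]]
1.2 25 45 [[0.42, 0.39, -0.42, -0.42, -0.37]]
1.2 35 -60 [[0.68, 0.5, -0.73, 1.0, -0.74]]
1.2 35 -45 [[0.57, 0.44, -0.86, 1.41, -0.6]]
1.2 35 -30 [[0.36, 0.4, -0.94, 1.93, -0.49]]
1.2 35 45 [[0.29, 0.39, -0.37, -0.84, -0.37]]
1.2 45 -60 [[0.71, 0.54, -0.76, 1.15, -0.87]]
1.2 45 -45 [[0.57, 0.48, -0.9, 1.6, -0.76]]
1.2 45 0 [[-0.07, 0.42, -0.83, -3.02, -0.46]]
1.2 45 30 [[0.13, 0.38, -0.42, -1.46, -0.28]]
1.2 45 45 [[0.09, 0.41, -0.37, -1.3, -0.49]]
```

Emit:
{"method": "servo_tool", "body": {"turn": [[0, 0, -0.14], [0, 0, -0.14], [0, 0, -0.14], [0, 0, -0.12], [0, 0, 0]], "dp": [[-0.01, 0.005, 0.005], [0, 0.005, 0], [0, 0.005, 0], [0, 0.005, 0], [0, 0, 0]], "fingers": [0.065, 0.065, 0.065, 0.065, 0.065]}}

```text
clock: 14.38
position: [529.0, 309.2, 135.2]
ee_rot: [0.881, -0.286, 0.354, 0.128]
contact_force: [-0.6, 0.5, -0.2]
gripper_width: 65.1
```

```bash
python3 -c "
from h import *
goal(-38,45,(531,308,138))"
```

```text
clock 14.375 j [ 1.01  0.46 -0.65  1.07 -0.91 -0.95] F [-0.6  0.5 -0.2] w 65.1
pos [529.  309.2 135.2] dp [ 2.  -1.2  2.8] turn [ 0.009 -0.025 -0.027]
```

Emit:
{"method": "servo_tool", "body": {"turn": [[0.009, -0.025, -0.025], [0, 0, 0], [0, 0, 0], [0, 0, 0], [0, 0, 0]], "dp": [[0.002, -0.001, 0.002], [0.014, -0.011, -0.018], [0.014, -0.011, -0.018], [0.012, -0.009, -0.015], [0, 0, 0]], "fingers": [0.065, 0.065, 0.065, 0.065, 0.065]}}

```text
clock: 15.0
position: [568.0, 273.8, 83.2]
ee_rot: [0.876, -0.294, 0.362, 0.126]
contact_force: [-0.0, 0.5, -0.3]
gripper_width: 64.7
```

```bash
python3 -c "
from h import *
goal(-38,45,(592,260,60.5))
c=cam('wrist'); save('w4.png',c[0]); np.save('w4.npy',np.array([c[1],c[2],c[3],*c[4].ravel()]))
print(proj(c,[(581.5,268,96),(581.5,268,44)]))
print([(np.round(r['box']).tolist(),round(r['score'],2)) for r in search_frame('handle','wrist')])
"
```

```text
clock 15.0 j [ 0.86  0.54 -0.72  1.32 -0.82 -1.12] F [-0.   0.5 -0.3] w 64.7
pos [568.  273.8  83.2] dp [ 24.  -13.8 -22.7] turn [ 0.006 -0.004 -0.013]
[[265.54582315 237.39214994]
 [266.40126991 269.81408638]]
[([232.0, 128.0, 92.0, 165.0], 0.7)]
```

View pics/w4.png

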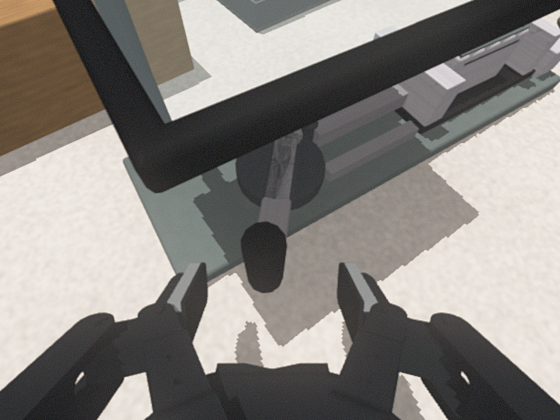

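Emit:
{"method": "servo_tool", "body": {"turn": [[0.006, -0.004, -0.013], [0, 0, 0], [0, 0, 0], [0, 0, 0], [0, 0, 0]], "dp": [[0.012, -0.007, -0.011], [0.011, -0.006, -0.011], [0, 0, 0], [0, 0, 0], [0, 0, 0]], "fingers": [0.065, 0.065, 0.06, 0.045, 0.035]}}

```text
clock: 15.72
position: [590.3, 267.1, 66.9]
ee_rot: [0.874, -0.299, 0.365, 0.119]
contact_force: [-0.1, -0.1, 0.4]
gripper_width: 35.1
```

```bash
python3 -c "
from h import *
goal(-38,45,(592,260,60.5)); print(read_state()['wrist_torque'].round(2))"
```

```text
clock 15.725 j [ 0.8   0.57 -0.71  1.41 -0.79 -1.17] F [-0.1 -0.1  0.4] w 35.1
pos [590.3 267.1  66.9] dp [ 1.7 -7.1 -6.4] turn [-0.007  0.007 -0.009]
[ 0.84  1.15 -0.02]
```

Emit:
{"method": "servo_tool", "body": {"turn": [[0, 0, 0], [0, 0, 0], [0, 0, 0], [0, 0, 0], [0, 0, 0]], "dp": [[0, -0.004, -0.003], [0, 0, 0], [0, 0, 0], [0, 0, 0], [0, 0, 0]], "fingers": [0.035, 0.035, 0.03, 0.02, 0.015]}}

```text
clock: 16.35
position: [589.6, 263.5, 64.6]
ee_rot: [0.874, -0.298, 0.365, 0.119]
contact_force: [0.6, 0.6, 0.6]
gripper_width: 22.2
```

```bash
cat >> h.py <<'E'
def piv_report(piv=(664,181.4)):
    s=read_state(); Rm=R.from_quat(s['ee_rot']).as_matrix(); z=Rm[:,2]
    H=s['position']-19*z; v=(H-[*piv,0])[:2]; F=s['contact_force'];M=s['wrist_torque']
    a=np.degrees(np.arctan2(v[1],v[0])); r=np.linalg.norm(v)
    print('t',round(s['clock'],2),'H',H.round(1),'r',r.round(1),'theta',round(np.radians(a-133.8),3),'F',F.round(1),'M',M.round(2),'Ft',round(float((-v[1]*F[0]+v[0]*F[1])/r),2),'Fr',round(float(v@F[:2]/r),2),'w',round(s['gripper_width'],1),'j4',s['joints'][3].round(2),'tiltz',z.round(3))
E
python3 -c "
from h import *
piv_report()"
```

```text
t 16.35 H [578.8 271.6  78. ] r 124.1 theta -0.007 F [0.6 0.6 0.6] M [ 0.7   1.22 -0.06] Ft -0.83 Fr 0.07 w 22.2 j4 1.43 tiltz [ 0.567 -0.425 -0.705]
```

Emit:
{"method": "servo_tool", "body": {"turn": [[0, 0, 0], [0, 0, 0], [0, 0, 0], [0, 0, 0], [0, 0, 0]], "dp": [[-0.0042, -0.0043, 0], [-0.004, -0.0045, 0], [-0.0038, -0.0047, 0], [-0.0035, -0.0048, 0], [-0.0033, -0.005, 0]], "fingers": [0.015, 0.015, 0.015, 0.015, 0.015]}}

```text
clock: 16.98
position: [581.9, 256.3, 64.5]
ee_rot: [0.879, -0.289, 0.365, 0.107]
contact_force: [16.1, 6.1, -9.5]
gripper_width: 22.2
```

```bash
python3 -c "
from h import *
piv_report()"
```

```text
t 16.98 H [570.9 263.8  78. ] r 124.3 theta 0.081 F [16.1  6.1 -9.5] M [ 2.24 -0.21  3.57] Ft -15.23 Fr -8.0 w 22.2 j4 1.51 tiltz [ 0.579 -0.399 -0.711]
```

Emit:
{"method": "servo_tool", "body": {"turn": [[0, 0, 0], [0, 0, 0], [0, 0, 0], [0, 0, 0], [0, 0, 0]], "dp": [[0, 0, 0], [0, 0, 0], [-0.006, -0.007, 0], [-0.006, -0.008, 0], [-0.005, -0.009, 0]], "fingers": [0.03, 0.03, 0.03, 0.03, 0.03]}}

```text
clock: 17.6
position: [567.0, 238.7, 64.6]
ee_rot: [0.88, -0.287, 0.364, 0.1]
contact_force: [5.2, 7.0, -4.2]
gripper_width: 30.0
```

```bash
python3 -c "
from h import *
piv_report()"
```

```text
t 17.6 H [555.9 246.1  78.1] r 126.0 theta 0.267 F [ 5.2  7.  -4.2] M [2.52 0.96 1.65] Ft -8.67 Fr -0.9 w 30.0 j4 1.59 tiltz [ 0.584 -0.386 -0.715]
```

Emit:
{"method": "servo_tool", "body": {"turn": [[0, 0, -0.01], [0, 0, -0.01], [0, 0, -0.01], [0, 0, -0.01], [0, 0, -0.01]], "dp": [[-0.0044, -0.0079, 0], [-0.0038, -0.0082, 0], [-0.0033, -0.0084, 0], [-0.0027, -0.0086, 0], [-0.0022, -0.0087, 0]], "fingers": [0.03, 0.03, 0.03, 0.03, 0.03]}}

```text
clock: 18.23
position: [552.3, 213.8, 64.3]
ee_rot: [0.879, -0.301, 0.358, 0.094]
contact_force: [2.7, 9.3, -2.4]
gripper_width: 30.3
```

```bash
python3 -c "
from h import *
piv_report()"
```

```text
t 18.23 H [541.5 221.   78.1] r 128.8 theta 0.493 F [ 2.7  9.3 -2.4] M [2.84 1.26 1.8 ] Ft -9.64 Fr 0.31 w 30.3 j4 1.65 tiltz [ 0.572 -0.381 -0.726]
```

Emit:
{"method": "servo_tool", "body": {"turn": [[-0.012, 0, -0.015], [-0.012, 0, -0.015], [-0.012, 0, -0.015], [-0.012, 0, -0.015], [-0.012, 0, -0.015]], "dp": [[-0.0018, -0.0093, 0], [-0.0012, -0.0095, 0], [-0.0005, -0.0095, 0], [0.0001, -0.0095, 0], [0.0008, -0.0095, 0]], "fingers": [0.03, 0.03, 0.03, 0.03, 0.03]}}

```text
clock: 18.85
position: [551.1, 189.4, 66.2]
ee_rot: [0.872, -0.31, 0.36, 0.114]
contact_force: [-0.1, 9.7, 0.2]
gripper_width: 30.2
```

```bash
python3 -c "
from h import *
piv_report()"
```

```text
t 18.85 H [540.5 197.4  79.8] r 124.6 theta 0.678 F [-0.1  9.7  0.2] M [2.65 1.   1.55] Ft -9.66 Fr 1.32 w 30.2 j4 1.62 tiltz [ 0.558 -0.423 -0.714]
```

Emit:
{"method": "servo_tool", "body": {"turn": [[-0.004, 0, -0.007], [-0.004, 0, -0.007], [-0.004, 0, -0.007], [-0.004, 0, -0.007], [-0.004, 0, -0.007]], "dp": [[-0.0003, -0.006, 0], [0, -0.006, 0], [0.0003, -0.006, 0], [0.0006, -0.006, 0], [0.0008, -0.006, 0]], "fingers": [0.03, 0.03, 0.03, 0.03, 0.03]}}

```text
clock: 19.48
position: [554.3, 182.0, 67.7]
ee_rot: [0.874, -0.308, 0.359, 0.11]
contact_force: [0.6, 9.2, -1.3]
gripper_width: 29.8
```

Run:
```python
from h import *
piv_report()
z=lambda I,x,y,w,h,k:cv2.resize(I[y:y+h,x:x+w],None,fx=k,fy=k,interpolation=cv2.INTER_CUBIC)
a=cam('scene'); np.save('sc.npy',np.array([a[1],a[2],a[3],*a[4].ravel()]))
save('p3.png',z(a[0],205,205,90,75,8))
```

```text
t 19.48 H [543.6 189.9  81.4] r 120.7 theta 0.736 F [ 0.6  9.2 -1.3] M [2.6  1.11 1.65] Ft -9.2 Fr 0.02 w 29.8 j4 1.66 tiltz [ 0.56  -0.414 -0.718]
```

View pics/p3.png

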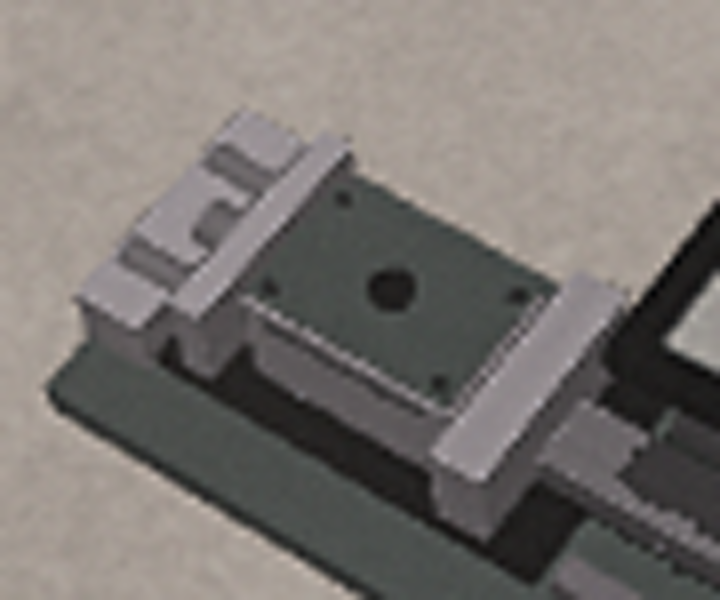

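Run:
```python
from h import *
a=np.load('sc.npy'); c=(0,a[0],a[1],a[2],a[3:].reshape(4,4))
B=np.array([644.4,-12.7,0]);y=-.109
g=lambda u,v,z:(Rz(-y)@(ray(c,u,v,z)-B)).round(1)
k=lambda u,v,z:g(205+u/8,205+v/8,z)
print('now jaw',k(435,455,69),k(575,272,69),'back',k(205,318,69),k(352,155,69),'case',k(447,412,74),k(243,297,74),k(555,290,74),k(350,172,74),'hole',k(392,290,74))
q=lambda u,v,z:g(205+u/4,205+v/4,z)
print('before jaw',q(240,240,69),'back',q(176,72,69),q(88,158,69), q(103,187,69))
```

```text
now jaw [44.2 37.5 69. ] [-42.5  35.3  69. ] back [ 43.8 -60.9  69. ] [-40.2 -60.3  69. ] case [30.7 33.1 74. ] [ 32.  -52.8  74. ] [-29.8  35.7  74. ] [-31.1 -53.8  74. ] hole [  1.3 -11.5  74. ]
before jaw [43.7 55.6 69. ] back [-44.2 -63.2  69. ] [ 48.7 -69.9  69. ] [ 61.5 -46.4  69. ]
```

```bash
cat >> h.py <<'E'
def lat(piv=(664,181.4)):
    s=read_state(); Rm=R.from_quat(s['ee_rot']).as_matrix(); z=Rm[:,2]; y=-Rm[:,1]; u=y[:2]/np.linalg.norm(y[:2])
    H=(s['position']-19*z)[:2]; t=H@u+(s['gripper_width']-24)/2
    fu=np.arctan2(u[1],u[0]); ph=fu+np.arccos((t-np.array(piv)@u)/120)
    hc=np.array(piv)+120*np.array([np.cos(ph),np.sin(ph)])
    F=s['contact_force']; T=np.cross(hc-piv,F[:2])/1000; N=float(F[:2]@u)
    print('theta_lat',round(ph-np.radians(133.8),3),'torque',T.round(3),'N',round(N,2),'along',round(float(F[:2]@[u[1],-u[0]]),2),'depth',((hc-H)@[u[1],-u[0]]).round(1))
E
python3 -c "
from h import *
lat()"
```

```text
theta_lat 0.712 torque -1.142 N 8.72 along -4.04 depth -1.3
```

Emit:
{"method": "servo_tool", "body": {"turn": [[-0.004, 0, -0.006], [-0.004, 0, -0.006], [-0.004, 0, -0.006], [-0.004, 0, -0.006], [-0.004, 0, -0.006]], "dp": [[0, -0.0075, -0.001], [0, -0.0075, -0.001], [0, -0.0075, -0.001], [0.0005, -0.0075, -0.001], [0.0005, -0.0075, -0.001]], "fingers": [0.03, 0.03, 0.03, 0.03, 0.03]}}

```text
clock: 20.15
position: [560.1, 166.6, 68.4]
ee_rot: [0.874, -0.305, 0.363, 0.105]
contact_force: [1.0, 9.9, 0.9]
gripper_width: 30.1
```

```bash
python3 -c "
from h import *
piv_report();lat()"
```

```text
t 20.15 H [549.2 174.3  82. ] r 115.0 theta -5.415 F [1.  9.9 0.9] M [2.44 0.84 1.61] Ft -9.77 Fr -1.6 w 30.1 j4 1.76 tiltz [ 0.571 -0.404 -0.715]
theta_lat 0.8 torque -1.183 N 8.41 along -5.22 depth -8.9
```

Emit:
{"method": "servo_tool", "body": {"turn": [[-0.004, 0, -0.015], [-0.004, 0, -0.015], [-0.004, 0, -0.015], [-0.004, 0, -0.015], [-0.004, 0, -0.015]], "dp": [[-0.002, -0.0075, -0.001], [-0.002, -0.0075, -0.001], [-0.002, -0.007, -0.001], [-0.001, -0.007, -0.001], [-0.001, -0.007, -0.001]], "fingers": [0.03, 0.03, 0.03, 0.03, 0.03]}}

```text
clock: 20.78
position: [559.7, 153.0, 68.3]
ee_rot: [0.867, -0.324, 0.364, 0.107]
contact_force: [1.9, 10.0, 1.2]
gripper_width: 30.5
```

```bash
python3 -c "
from h import *
piv_report();lat()"
```

```text
t 20.77 H [549.1 161.   81.9] r 116.7 theta -5.301 F [ 1.9 10.   1.2] M [2.55 0.83 1.67] Ft -9.53 Fr -3.59 w 30.5 j4 1.76 tiltz [ 0.562 -0.422 -0.712]
theta_lat 0.91 torque -1.172 N 8.89 along -4.97 depth -8.5
```

Emit:
{"method": "servo_tool", "body": {"turn": [[-0.004, 0, -0.015], [-0.004, 0, -0.015], [-0.004, 0, -0.01], [0, 0, 0], [0, 0, 0]], "dp": [[-0.001, -0.007, -0.001], [-0.001, -0.007, -0.001], [-0.001, -0.007, -0.001], [0, -0.0045, 0], [0, -0.0045, 0]], "fingers": [0.03, 0.03, 0.03, 0.03, 0.03]}}

```text
clock: 21.4
position: [560.8, 145.9, 68.3]
ee_rot: [0.867, -0.326, 0.363, 0.1]
contact_force: [2.7, 10.5, -3.2]
gripper_width: 29.9
```

```bash
python3 -c "
from h import *
piv_report();lat()"
```

```text
t 21.4 H [550.1 153.7  81.9] r 117.3 theta -5.238 F [ 2.7 10.5 -3.2] M [3.   1.22 1.84] Ft -9.61 Fr -5.1 w 29.9 j4 1.81 tiltz [ 0.565 -0.411 -0.716]
theta_lat 0.976 torque -1.192 N 9.82 along -4.67 depth -8.1
```

Emit:
{"method": "servo_tool", "body": {"turn": [[-0.004, 0, -0.015], [-0.004, 0, -0.015], [-0.004, 0, -0.015], [0, 0, 0], [0, 0, 0]], "dp": [[-0.001, -0.007, -0.001], [-0.001, -0.007, -0.001], [-0.001, -0.006, -0.001], [0, -0.005, 0], [0, -0.005, 0]], "fingers": [0.03, 0.03, 0.03, 0.03, 0.03]}}

```text
clock: 22.02
position: [562.0, 141.1, 68.1]
ee_rot: [0.868, -0.328, 0.362, 0.093]
contact_force: [1.1, 12.3, -3.2]
gripper_width: 29.8
```

```bash
python3 -c "
from h import *
piv_report();lat()"
```

```text
t 22.02 H [551.2 148.7  81.8] r 117.5 theta -5.194 F [ 1.1 12.3 -3.2] M [3.31 1.28 2.15] Ft -11.55 Fr -4.46 w 29.8 j4 1.86 tiltz [ 0.567 -0.398 -0.721]
theta_lat 1.018 torque -1.42 N 10.18 along -7.04 depth -8.2
```

Emit:
{"method": "servo_tool", "body": {"turn": [[-0.006, 0, -0.025], [-0.006, 0, -0.025], [-0.004, 0, -0.025], [0, 0, -0.01], [0, 0, -0.01]], "dp": [[0, -0.0075, -0.001], [0, -0.0075, -0.001], [0, -0.007, -0.001], [0, -0.006, 0], [0, -0.006, 0]], "fingers": [0.03, 0.03, 0.03, 0.03, 0.03]}}

```text
clock: 22.65
position: [567.8, 133.0, 69.9]
ee_rot: [0.859, -0.351, 0.36, 0.095]
contact_force: [2.7, 11.2, -0.0]
gripper_width: 30.4
```

```bash
python3 -c "
from h import *
piv_report();lat()"
```

```text
t 22.65 H [557.3 140.9  83.7] r 114.1 theta -5.114 F [ 2.7 11.2 -0. ] M [3.09 0.88 1.91] Ft -9.5 Fr -6.54 w 30.4 j4 1.81 tiltz [ 0.552 -0.417 -0.722]
theta_lat 1.031 torque -1.237 N 10.13 along -5.53 depth -16.8
```

Emit:
{"method": "servo_tool", "body": {"turn": [[-0.006, 0, -0.01], [-0.006, 0, -0.01], [-0.004, 0, -0.01], [0, 0, -0.01], [0, 0, -0.01]], "dp": [[-0.005, -0.006, -0.002], [-0.005, -0.006, -0.002], [-0.004, -0.0065, -0.002], [-0.003, -0.0065, -0.001], [-0.003, -0.0065, 0]], "fingers": [0.03, 0.03, 0.03, 0.03, 0.03]}}

```text
clock: 23.28
position: [567.8, 133.3, 70.2]
ee_rot: [0.855, -0.359, 0.365, 0.083]
contact_force: [14.0, 13.3, -8.9]
gripper_width: 29.9
```

```bash
python3 -c "
from h import *
piv_report();lat()"
```

```text
t 23.27 H [557.1 140.9  83.9] r 114.3 theta -5.115 F [14.  13.3 -8.9] M [ 4.11 -0.29  3.42] Ft -7.46 Fr -17.8 w 29.9 j4 1.86 tiltz [ 0.565 -0.404 -0.719]
theta_lat 1.036 torque -1.17 N 19.26 along 1.27 depth -16.3
```

Emit:
{"method": "servo_tool", "body": {"turn": [[0, 0, 0], [0, 0, 0], [0, 0, 0], [0, 0, 0], [0, 0, 0]], "dp": [[0.002, 0.003, 0], [-0.006, 0.004, -0.003], [-0.006, 0.004, -0.003], [0, 0, 0], [0, 0, 0]], "fingers": [0.035, 0.035, 0.035, 0.035, 0.035]}}

```text
clock: 23.9
position: [554.7, 143.6, 63.7]
ee_rot: [0.855, -0.359, 0.365, 0.084]
contact_force: [-0.3, 1.0, -0.5]
gripper_width: 35.3
```

```bash
python3 -c "
from h import *
goal(-38,45,(0,0,0))
piv_report();lat()"
```

```text
clock 23.9 j [ 0.51  0.45 -0.96  1.84 -0.71 -1.52] F [-0.3  1.  -0.5] w 35.3
pos [554.7 143.6  63.7] dp [-554.7 -143.6  -63.7] turn [-0.107  0.058  0.082]
t 23.9 H [544.  151.3  77.4] r 123.8 theta -5.231 F [-0.3  1.  -0.5] M [0.8  0.98 0.13] Ft -1.0 Fr 0.02 w 35.3 j4 1.84 tiltz [ 0.564 -0.405 -0.72 ]
theta_lat 1.015 torque -0.12 N 0.53 along -0.85 depth -1.6
```

Emit:
{"method": "servo_tool", "body": {"turn": [[0, 0, 0], [0, 0, 0], [0, 0, 0], [0, 0, 0], [0, 0, 0]], "dp": [[0, 0, 0], [0, 0, 0], [0, 0, 0], [0, 0, 0], [0, 0, 0]], "fingers": [0.03, 0.025, 0.02, 0.015, 0.015]}}

```text
clock: 24.52
position: [556.9, 146.8, 64.9]
ee_rot: [0.856, -0.355, 0.366, 0.082]
contact_force: [1.3, 4.6, 1.2]
gripper_width: 24.1
```

```bash
python3 -c "
from h import *
piv_report();lat()"
```

```text
t 24.52 H [546.1 154.4  78.5] r 120.9 theta -5.252 F [1.3 4.6 1.2] M [0.28 1.66 0.37] Ft -4.22 Fr -2.29 w 24.1 j4 1.85 tiltz [ 0.568 -0.4   -0.719]
theta_lat 1.043 torque -0.504 N 4.29 along -2.16 depth 1.6
```

Emit:
{"method": "servo_tool", "body": {"turn": [[0, 0, 0], [0, 0, 0], [0, 0, 0], [0, 0, 0], [0, 0, 0]], "dp": [[0.0015, -0.007, 0], [0.0015, -0.007, 0], [0.0015, -0.007, 0], [0.0015, -0.007, 0], [0.0015, -0.007, 0]], "fingers": [0.015, 0.015, 0.015, 0.015, 0.015]}}

```text
clock: 25.15
position: [561.0, 135.6, 64.7]
ee_rot: [0.87, -0.327, 0.362, 0.068]
contact_force: [-5.7, 15.9, 5.0]
gripper_width: 24.3
```

```bash
python3 -c "
from h import *
piv_report();lat()"
```

```text
t 25.15 H [549.9 142.4  78.6] r 120.6 theta -5.147 F [-5.7 15.9  5. ] M [2.04 1.91 2.55] Ft -16.85 Fr 0.24 w 24.3 j4 2.02 tiltz [ 0.585 -0.355 -0.729]
theta_lat 1.141 torque -2.022 N 8.86 along -14.34 depth 0.8
```

Emit:
{"method": "servo_tool", "body": {"turn": [[0, 0, 0], [0, 0, 0], [0, 0, 0], [0, 0, 0], [0, 0, 0]], "dp": [[0, 0.001, 0], [0, 0, 0], [0, 0, 0], [0, 0, 0], [0, 0, 0]], "fingers": [0.015, 0.028, 0.036, 0.042, 0.045]}}

```text
clock: 25.78
position: [560.3, 134.5, 64.4]
ee_rot: [0.869, -0.33, 0.362, 0.068]
contact_force: [-0.4, -0.6, -0.6]
gripper_width: 45.0
```

```bash
python3 -c "
from h import *
piv_report();lat(); print(read_state()['joints'])"
```

```text
t 25.77 H [549.3 141.3  78.2] r 121.5 theta -5.141 F [-0.4 -0.6 -0.6] M [0.73 1.15 0.01] Ft 0.47 Fr 0.55 w 45.0 j4 2.02 tiltz [ 0.583 -0.358 -0.729]
theta_lat 1.01 torque 0.065 N -0.72 along 0.11 depth -12.1
[ 0.4060978   0.43413639 -0.9683114   2.01574776 -0.66840323 -1.52421013]
```

Emit:
{"method": "servo_tool", "body": {"turn": [[0, 0, 0], [0, 0, 0], [0, 0, -0.03], [0, 0, -0.05], [0, 0, -0.05]], "dp": [[-0.008, 0.005, 0.009], [-0.012, 0.0075, 0.014], [-0.015, 0.009, 0.016], [-0.02, 0.01, 0.014], [-0.025, 0.01, 0.01]], "fingers": [0.05, 0.05, 0.05, 0.05, 0.05]}}

```text
clock: 26.4
position: [479.1, 172.5, 128.1]
ee_rot: [0.843, -0.393, 0.355, 0.094]
contact_force: [1.0, 0.9, 0.8]
gripper_width: 49.9
```

```bash
python3 -c "
from h import *
piv_report(); print(read_state()['joints'].round(2),read_state()['position'])"
```

```text
t 26.4 H [469.2 180.8 142. ] r 194.8 theta -5.474 F [1.  0.9 0.8] M [0.89 1.01 0.04] Ft -0.92 Fr -1.03 w 49.9 j4 1.27 tiltz [ 0.524 -0.438 -0.73 ]
[ 0.86  0.3  -0.96  1.27 -0.8  -1.31] [479.13376322 172.48141981 128.12874053]
```

Run:
```python
from h import *
z=lambda I,x,y,w,h,k:cv2.resize(I[y:y+h,x:x+w],None,fx=k,fy=k,interpolation=cv2.INTER_CUBIC)
a=cam('scene'); print(read_state()['clock'])
save('p4.png',z(a[0],205,205,100,75,8)); 
# objective shift of case patch & backstop between p3 and now
old=cv2.imread('pics/p3.png'); new=cv2.imread('pics/p4.png')
def sh(x,y,w,h,n):
    t=old[y:y+h,x:x+w]; r=cv2.matchTemplate(new,t,cv2.TM_CCOEFF_NORMED); _,v,_,p=cv2.minMaxLoc(r); print(n,v.__round__(3),(p[0]-x)/8,(p[1]-y)/8)
sh(340,250,110,80,'hole'); sh(170,130,190,200,'backstop plate'); sh(425,280,130,160,'jaw'); sh(40,330,150,120,'base(ref)')
```

```text
26.45
hole 0.98 -3.375 -2.0
backstop plate 0.93 -1.5 -0.875
jaw 0.977 -3.875 -1.875
base(ref) 0.989 0.0 0.0
```

View pics/p4.png

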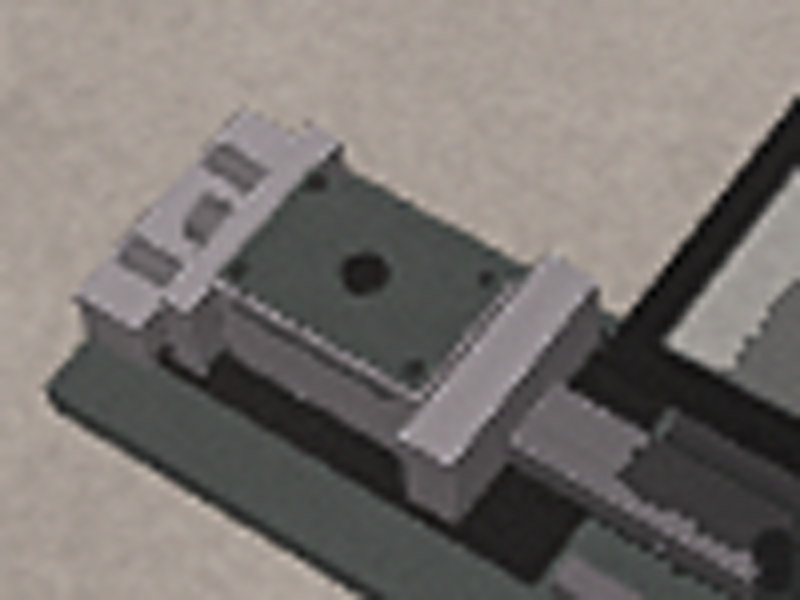

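Run:
```python
from h import *
old=cv2.imread('pics/p3.png'); new=cv2.imread('pics/p4.png')
a=np.load('sc.npy'); c=(0,a[0],a[1],a[2],a[3:].reshape(4,4))
def sh(x,y,w,h,n,z):
    t=old[y:y+h,x:x+w]; X,Y=max(0,x-48),max(0,y-40); r=cv2.matchTemplate(new[Y:y+h+10,X:x+w+10],t,cv2.TM_CCOEFF_NORMED); _,v,_,p=cv2.minMaxLoc(r); dx,dy=(p[0]+X-x)/8,(p[1]+Y-y)/8
    u0=(205+(x+w/2)/8,205+(y+h/2)/8); d=Rz(.109)@(ray(c,u0[0]+dx,u0[1]+dy,z)-ray(c,*u0,z)); print(n,round(v,3),dx,dy,'mm bed',d.round(1))
sh(340,250,110,80,'hole',74); sh(425,280,170,190,'jaw',69); sh(420,360,60,110,'jaw corner',69); sh(565,260,60,60,'jaw far',69)
sh(305,125,60,50,'plate far corner',69); sh(172,280,60,45,'plate near corner',69); sh(185,320,60,60,'plate near side',50)
```

```text
hole 0.98 -3.375 -2.0 mm bed [ -0.2 -11.8   0. ]
jaw 0.973 -3.75 -2.0 mm bed [  0.4 -12.3   0. ]
jaw corner 0.962 -3.75 -2.0 mm bed [  0.5 -12.2   0. ]
jaw far 0.894 -3.625 -2.0 mm bed [  0.  -12.2   0. ]
plate far corner 0.929 -1.25 -0.875 mm bed [-0.5 -4.9 -0. ]
plate near corner 0.914 -1.5 -0.5 mm bed [ 1.  -4.5  0. ]
plate near side 0.878 -1.375 -0.625 mm bed [ 0.5 -4.5  0. ]
```

Emit:
{"method": "servo_tool", "body": {"turn": [[0, 0, 0], [0, 0, 0], [0, 0, 0], [0, 0, 0], [0, 0, 0]], "dp": [[0, 0, 0], [0, 0, 0], [0, 0, 0], [0, 0, 0], [0, 0, 0]], "fingers": [0.05, 0.05, 0.05, 0.05, 0.05]}}

```text
clock: 27.08
position: [478.6, 173.0, 128.1]
ee_rot: [0.843, -0.392, 0.355, 0.094]
contact_force: [0.4, -0.3, 0.2]
gripper_width: 50.0
```

```bash
python3 -c "
from bench import *
s=read_state();print(s['clock'],s['joint_vel'].round(3),s['contact_force'].round(1)); print(job_done())"
```

```text
27.075 [-0.012  0.002 -0.002  0.003  0.001 -0.001] [ 0.4 -0.3  0.2]
the job is handed in; nothing more can be done
None
```

I set the grey case down on the rubber bed, released it, and turned the lever to clamp it. I then backed the arm clear and handed the job in at about 27 s.

**Clamping force:** the camera shows the backstop pushed back about 4.6 mm, which is roughly 18 N at 4 N per mm. The lever stopped at about 1.14 rad. I put first contact with the backstop at about 0.955 rad, so it went about 0.185 rad past contact. That is a little over the suggested 0.15 rad and gives about 20 N, inside the 8 to 30 N window.

**Case position:** over the last 12 mm the jaw and the case moved together, with no twist showing. In the mid-push picture the case was about 1 mm off the bed's middle line. The tool was free of contact at the end, with forces under 0.5 N.

**Problems along the way:**
- **Arm limits:** joint 4 would not let me approach the handle straight along the bed's +x, so I came in about 32 degrees to one side.
- **Lever push:** pushing with loosely caged fingers started to slip near the end, so I gripped the handle for the last part of the swing. The tool's torque reading (2.0 N m) includes the grip's drag there, so I did not use it for the force.
- **Not measured:** I did not re-check the bystanders or the magnifier. I saw no unexpected forces near them.

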